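# Move the valve lifters to the clean rack in cylinder order

### The job

The four paint-marked valve lifters in the black drain rack stand in cylinder order, counted from the end with the yellow block. Move them all to the aluminium rack in the same order counted from its own yellow block, each set down (not dropped) upright in its own pocket and let go. Leave the jar, the mug and the roll of tape where they are.

Things in the scene. Friction and masses are not known exactly. Their poses are not given: they have to be found in the camera images.
- lifter_red_mid (a point): Valve lifter with red paint: an upright steel cylinder, 28 mm in diameter, 80 mm tall, about 0.2 kg, with a red band near its top and a red top face. The point is at its centre, half-way up (40 mm above its foot); z is its long axis, up.
- lifter_blue_mid (a point): Valve lifter with blue paint: an upright steel cylinder, 28 mm in diameter, 80 mm tall, about 0.2 kg, with a blue band near its top and a blue top face. The point is at its centre, half-way up (40 mm above its foot); z is its long axis, up.
- lifter_green_mid (a point): Valve lifter with green paint: an upright steel cylinder, 28 mm in diameter, 80 mm tall, about 0.2 kg, with a green band near its top and a green top face. The point is at its centre, half-way up (40 mm above its foot); z is its long axis, up.
- lifter_white_mid (a point): Valve lifter with white paint: an upright steel cylinder, 28 mm in diameter, 80 mm tall, about 0.2 kg, with a white band near its top and a white top face. The point is at its centre, half-way up (40 mm above its foot); z is its long axis, up.
- tag_red: Flat red tag (22 x 36 x 4 mm) fixed on the low ledge (10 mm high) of the black drain rack, 42 mm beside the centre of the pocket in which the red lifter stands at the start; it stays and shows where that lifter came from. The origin is at the centre of the tag's underside; its x axis points across the rack to that pocket, its y axis runs along the row of pockets.
- tag_blue: Flat blue tag (22 x 36 x 4 mm) fixed on the low ledge (10 mm high) of the black drain rack, 42 mm beside the centre of the pocket in which the blue lifter stands at the start; it stays and shows where that lifter came from. The origin is at the centre of the tag's underside; its x axis points across the rack to that pocket, its y axis runs along the row of pockets.
- tag_green: Flat green tag (22 x 36 x 4 mm) fixed on the low ledge (10 mm high) of the black drain rack, 42 mm beside the centre of the pocket in which the green lifter stands at the start; it stays and shows where that lifter came from. The origin is at the centre of the tag's underside; its x axis points across the rack to that pocket, its y axis runs along the row of pockets.
- tag_white: Flat white tag (22 x 36 x 4 mm) fixed on the low ledge (10 mm high) of the black drain rack, 42 mm beside the centre of the pocket in which the white lifter stands at the start; it stays and shows where that lifter came from. The origin is at the centre of the tag's underside; its x axis points across the rack to that pocket, its y axis runs along the row of pockets.
- yellow_block: Yellow block (46 x 28 x 34 mm) fixed at one end or the other of the black drain rack (a black block at its other end); marks the front cylinder. Origin: centre of its underside, 6 mm above the bench, on the pockets' centre line. Along the row from it the four pocket centres lie at 53, 113, 173 and 233 mm; pockets as in the aluminium rack.
- clean_rack: Fixed aluminium rack, 58 mm across (x), 320 mm long (y). Origin on the bench under its middle. Four empty 46 x 46 mm pockets centred at x = 0, y = +90, +30, -30, -90 mm; floors 6 mm, wall tops 20 mm above the bench (a seated lifter's centre is 46 mm up). Its yellow block is at the +y end (y = +143 mm, top 40 mm up), next to the +90 pocket; a black block at the -y end.
- grease_jar_mid (a point): Bystander: closed jar with a red cap, 70 mm in diameter, 85 mm tall, on the bench; the point is at its centre, half-way up. Not to be disturbed.
- mug_mid (a point): Bystander: blue ceramic mug, 80 mm in diameter, 90 mm tall, with a side handle, on the bench; the point is on its axis, half-way up. Not to be disturbed.
- tape_roll_mid (a point): Bystander: grey ring-shaped roll of tape lying flat, 100 mm outer diameter, 48 mm tall; the point is at its centre, half-way up. Not to be disturbed.

How it is judged (in metres and radians):
At the end, for the whole second after the job is handed in: All four lifters stand upright (within 0.1 rad) on the pocket floors of the aluminium rack, within 12 mm of the pocket centre along each side, released and at rest; the lifter that was nth from the yellow block on the drain rack is in the nth pocket from the yellow block on the aluminium rack (((horizontal distance between tag_red and yellow_block between 0.045624 and 0.089624 m and y of lifter_red_mid in the frame of clean_rack between 0.078 and 0.102 m) or (horizontal distance between tag_red and yellow_block between 0.0985529 and 0.142553 m and y of lifter_red_mid in the frame of clean_rack between 0.018 and 0.042 m) or (horizontal distance between tag_red and yellow_block between 0.156025 and 0.200025 m and y of lifter_red_mid in the frame of clean_rack between -0.042 and -0.018 m) or (horizontal distance between tag_red and yellow_block between 0.214755 and 0.258755 m and y of lifter_red_mid in the frame of clean_rack between -0.102 and -0.078 m)) and x of lifter_red_mid in the frame of clean_rack between -0.012 and 0.012 m and z of lifter_red_mid in the frame of clean_rack between 0.042 and 0.05 m and angle between each of lifter_red_mid, lifter_blue_mid, lifter_green_mid, lifter_white_mid's own z axis and vertical below 0.1 rad and linear speed of each of lifter_red, lifter_blue, lifter_green, lifter_white below 0.02 m/s and contact force between each of lifter_red, lifter_blue, lifter_green, lifter_white and the fingers below 0.1 N and ((horizontal distance between tag_blue and yellow_block between 0.045624 and 0.089624 m and y of lifter_blue_mid in the frame of clean_rack between 0.078 and 0.102 m) or (horizontal distance between tag_blue and yellow_block between 0.0985529 and 0.142553 m and y of lifter_blue_mid in the frame of clean_rack between 0.018 and 0.042 m) or (horizontal distance between tag_blue and yellow_block between 0.156025 and 0.200025 m and y of lifter_blue_mid in the frame of clean_rack between -0.042 and -0.018 m) or (horizontal distance between tag_blue and yellow_block between 0.214755 and 0.258755 m and y of lifter_blue_mid in the frame of clean_rack between -0.102 and -0.078 m)) and x of lifter_blue_mid in the frame of clean_rack between -0.012 and 0.012 m and z of lifter_blue_mid in the frame of clean_rack between 0.042 and 0.05 m and ((horizontal distance between tag_green and yellow_block between 0.045624 and 0.089624 m and y of lifter_green_mid in the frame of clean_rack between 0.078 and 0.102 m) or (horizontal distance between tag_green and yellow_block between 0.0985529 and 0.142553 m and y of lifter_green_mid in the frame of clean_rack between 0.018 and 0.042 m) or (horizontal distance between tag_green and yellow_block between 0.156025 and 0.200025 m and y of lifter_green_mid in the frame of clean_rack between -0.042 and -0.018 m) or (horizontal distance between tag_green and yellow_block between 0.214755 and 0.258755 m and y of lifter_green_mid in the frame of clean_rack between -0.102 and -0.078 m)) and x of lifter_green_mid in the frame of clean_rack between -0.012 and 0.012 m and z of lifter_green_mid in the frame of clean_rack between 0.042 and 0.05 m and ((horizontal distance between tag_white and yellow_block between 0.045624 and 0.089624 m and y of lifter_white_mid in the frame of clean_rack between 0.078 and 0.102 m) or (horizontal distance between tag_white and yellow_block between 0.0985529 and 0.142553 m and y of lifter_white_mid in the frame of clean_rack between 0.018 and 0.042 m) or (horizontal distance between tag_white and yellow_block between 0.156025 and 0.200025 m and y of lifter_white_mid in the frame of clean_rack between -0.042 and -0.018 m) or (horizontal distance between tag_white and yellow_block between 0.214755 and 0.258755 m and y of lifter_white_mid in the frame of clean_rack between -0.102 and -0.078 m)) and x of lifter_white_mid in the frame of clean_rack between -0.012 and 0.012 m and z of lifter_white_mid in the frame of clean_rack between 0.042 and 0.05 m); the robot touches nothing.
It fails at once if a lifter is let fall into or onto the aluminium rack from more than about 30 mm ((contact force between lifter_red and the fingers below 0.01 N and linear speed of lifter_red above 0.4 m/s and z of lifter_red_mid in the frame of clean_rack above 0.066 m and horizontal distance between lifter_red_mid and clean_rack below 0.2 m) or (contact force between lifter_blue and the fingers below 0.01 N and linear speed of lifter_blue above 0.4 m/s and z of lifter_blue_mid in the frame of clean_rack above 0.066 m and horizontal distance between lifter_blue_mid and clean_rack below 0.2 m) or (contact force between lifter_green and the fingers below 0.01 N and linear speed of lifter_green above 0.4 m/s and z of lifter_green_mid in the frame of clean_rack above 0.066 m and horizontal distance between lifter_green_mid and clean_rack below 0.2 m) or (contact force between lifter_white and the fingers below 0.01 N and linear speed of lifter_white above 0.4 m/s and z of lifter_white_mid in the frame of clean_rack above 0.066 m and horizontal distance between lifter_white_mid and clean_rack below 0.2 m)).
It fails at once if the jar, the mug or the roll of tape is pushed more than 30 mm or tipped ((distance of grease_jar_mid from where it was at the start of the episode above 0.03 m or angle between grease_jar_mid's own z axis and vertical above 0.3 rad) or (distance of mug_mid from where it was at the start of the episode above 0.03 m or angle between mug_mid's own z axis and vertical above 0.3 rad) or (distance of tape_roll_mid from where it was at the start of the episode above 0.03 m or angle between tape_roll_mid's own z axis and vertical above 0.3 rad)).
It also fails if it takes over 104 s, if anything falls off the work surface, if the arm or the gripper's body presses on something with over 40 N, if the wrist force passes 120 N, or if a joint passes its speed limit or range.

### The arm

A 6-joint arm with a two-finger parallel gripper is mounted at the origin on the work surface. World frame = base frame: x ahead of the robot, y to its left, z up, the work surface at z = 0. Lengths are in m, angles in degrees, forces in N, time in s.
With the tool pointing down it reaches from about 0.25 to 0.8 m from the base axis. Payload 3.9 kg.
Tool frame: the origin (TCP) lies midway between the tips of the shut fingers; the grasp point (between the pads) lies 19 mm behind it; z points along the fingers, y is the line along which they close (so a half turn about z gives the same grasp; the last joint's range is limited). The gripper opens to 85 mm and grips with 20 to 120 N. Pads are 22 mm wide; open, the fingers measure 114 mm over their backs; the gripper's body (76 mm by 85 mm) begins 54 mm behind the grasp point. The pads swing forward as they close: fully open they stand 13 mm farther back than shut.
Start: joints at [-66.234, 14.897, -7.913, 67.191, 0, 90], TCP at [0.212, -0.48, 0.231] pointing down, gripper open.
Joint ranges: [-159.42, 159.42], [-47.68, 98.78], [-73.54, 78.23], [-108.79, 121.32], [-90, 84.71], [-180, 180]. Speed limits (degrees/s): [147.25, 147.25, 180, 180, 180, 180].

### API

Orientations are given as a 3x3 rotation matrix whose columns are the frame's x, y, z axes.
In Python, from workcell import manip, grab_frame gives the robot as it stands.
- The arm moves only by the tool arm_command, never from a script. Its argument "rows" is a list that holds one entry, the list of rows, each a list of 7 numbers: the shift along the tool's x, y, z in m, then the turn, a rotation vector about the tool's x, y, z in rad, then the finger opening in m, from 0 to 0.0854. In form: [[[x, y, z, ax, ay, az, jaw], ...]]. A call has 1 to 12 rows; each row is the pose to reach, as a shift and turn from the pose commanded when the call began, along the tool's axes at that moment; what a row does not reach only later rows make up. A row lasts 1/12 s, in which the tool goes at most 41.7 mm and 7.16 degrees, less where a joint would pass 70% of its speed; a pose out of reach is approached as far as the arm can. A call with a gripper value outside its range is refused whole. The fingers move at their own pace and stop on an object; "grip_force" is the grip in N (left out, the last holds). Time passes only in rows, so rows that repeat a pose let the fingers close. It gives the time, the measured TCP pose, the force, the opening and the grip force at its end, in the units of the state.
- manip.get_state(): the state, without advancing time (a new reading comes with each control period).
- grab_frame(name): name is "scene" or "top" or "wrist"; returns a dict with "frame" (480x640x3 uint8, red, green, blue), "z_map" (480x640 float32, m along the optical axis (not along the pixel's ray), 0 where there is no reading), "intrinsics" (3x3 intrinsics, pixels), "k1" (the pictures are not rectified: a ray, as slopes to the right and down, at radius r is drawn at 1 + k1 r^2 times it, then the intrinsics apply), "R" (3x3) and "t" (3): a world point X has camera coordinates R X + t; the wrist camera has in their place "T_tool_cam" (4x4, takes a point from camera to tool coordinates, whose origin is the TCP and whose axes are the flange's). Camera axes: x right, y down, z forward; pixel columns grow to the right and rows downward; lengths in m; the calibration is good to about 2 mm. A picture is of the moment at which its call begins: read the wrist's pose just before it.
- manip.job_done(): hands the job in; it is judged then, once.
The state is a dict: "time": time; "joint_positions": joint angles; "joint_velocities": joint speeds; "tau": joint torques, N m; "ee_pos": TCP position; "tcp_rot": TCP orientation; "contact_force": force on the tool from outside, world axes, zero at the start; "ft_torque": the same for the moment, N m; "gripper_width": finger opening in m; "gripper_force": force on a finger pad.
Only numpy, scipy, OpenCV 4.12 (cv2) and the standard library are available. Lean on these libraries where they do the work, as an engineer would, in place of code of your own. Each camera call takes 0.05 s, during which the arm holds its last target. There are 200 camera calls.

## Working session

There is one attempt and no reset: what is moved stays moved. The work goes in short steps, Python scripts to look and compute and a tool call to move; the robot and the scene stay as the last step left them, time stands still between calls to the robot, and variables do not carry over. Pictures are saved under pics/ and viewed, at most 14 in all, crops included, and the job is handed in when it is done.

Besides the shell and the picture viewer there is one more tool, called after "Emit:" as a command line: name --argument value ..., lists and objects as JSON in quotes. arm_command: Moves the arm, as the interface text tells. Its arguments: {"type":"object","properties":{"rows":{"type":"array"},"grip_force":{"type":"number"}},"required":["rows"]}

```bash
mkdir -p pics
cat > h.py <<'E'
import numpy as np, cv2
from workcell import manip, grab_frame
def grab(n):
    f=grab_frame(n); return f
def save(f,p): cv2.imwrite(p,cv2.cvtColor(f["frame"],cv2.COLOR_RGB2BGR))
def cloud(f):
    K=np.array(f["intrinsics"],float); k=f["k1"]; z=f["z_map"]
    v,u=np.mgrid[0:480,0:640]
    xd=(u-K[0,2])/K[0,0]; yd=(v-K[1,2])/K[1,1]
    x,y=xd.copy(),yd.copy()
    for _ in range(15):
        s=1+k*(x*x+y*y); x,y=xd/s,yd/s
    P=np.stack([x*z,y*z,z],-1)
    if "R" in f: P=(P-np.array(f["t"]))@np.array(f["R"])
    return P
E
python3 - <<'E'
from h import *
s=manip.get_state(); print({k:np.round(v,3) for k,v in s.items()})
for n in("top","scene"):
    f=grab(n); save(f,f"pics/{n}0.png"); np.save(f"{n}.npy",cloud(f)); np.save(f"{n}_rgb.npy",f["frame"]); print(f["k1"],f["t"])
E
```

```text
{'time': np.float64(0.0), 'joint_positions': array([-6.6234e+01,  1.4936e+01, -7.9850e+00,  6.7191e+01,  1.0000e-03,
        8.9999e+01]), 'joint_velocities': array([ 0.031,  0.077, -0.078, -0.073,  0.094, -0.008]), 'tau': array([ 1.0000e-03, -4.0568e+01,  2.5392e+01,  1.9000e-02,  0.0000e+00,
        0.0000e+00]), 'ee_pos': array([ 0.211, -0.48 ,  0.23 ]), 'tcp_rot': array([[ 0.915,  0.403, -0.001],
       [ 0.403, -0.915,  0.002],
       [ 0.   , -0.002, -1.   ]]), 'contact_force': array([ 0.053,  0.588, -0.951]), 'ft_torque': array([ 0.035, -0.027,  0.023]), 'gripper_force': np.float64(0.0), 'gripper_width': np.float64(0.085)}
0.035264402949980005 [0.00844339 0.56829522 0.96268366]
0.033651722812987644 [-0.3088776  -0.23506725  1.19379551]
```

View pics/top0.png

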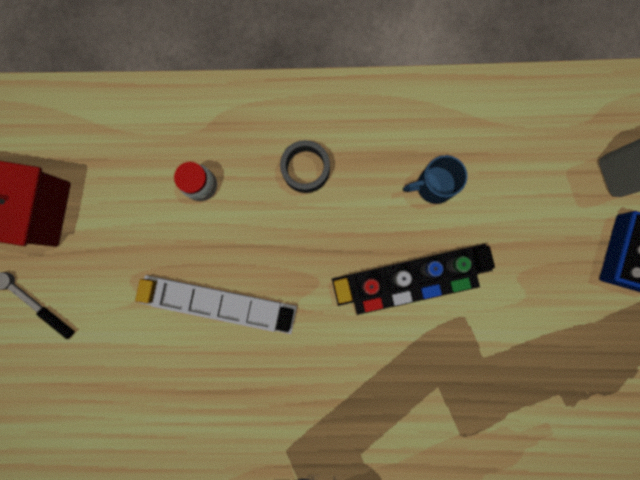

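View pics/scene0.png

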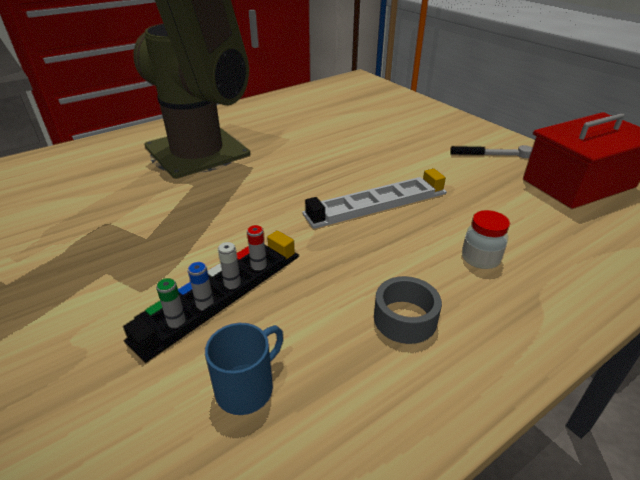

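The top view shows the drain rack's yellow block at (343,290), then red (371,287), white (403,279), blue (435,269) and green (463,264). The aluminium rack's yellow block is at (145,291) and its black block at (285,319). The jar, tape and mug are on the far side of the racks.

Run:
```python
from h import *
P=np.load("top.npy"); rgb=np.load("top_rgb.npy")
hsv=cv2.cvtColor(rgb,cv2.COLOR_RGB2HSV).astype(int)
Z=P[...,2]
def st(n,m):
    q=P[m]; print(n,m.sum(),np.round(np.median(q,0),4),"mid",np.round((q.min(0)+q.max(0))/2,4), "ext",np.round(np.ptp(q,axis=0),4))
v,u=np.mgrid[0:480,0:640]
print("bench z",np.round([Z[380,200],Z[220,300],Z[350,560]],4))
# lifter tops: z ~0.086
for n,(c,r) in dict(red=(371,287),white=(403,279),blue=(435,269),green=(463,264)).items():
    m=(abs(u-c)<16)&(abs(v-r)<16)&(abs(Z-.086)<.006); st(n,m)
    c0,rad=cv2.minEnclosingCircle(P[m][:,:2].astype(np.float32)); print("   circ",np.round(c0,4),round(rad,4))
def rect(n,m):
    st(n,m); (c,s,a)=cv2.minAreaRect(P[m][:,:2].astype(np.float32)); print("   rect",np.round(c,4),np.round(s,4),round(a,2))
yel=(hsv[...,0]>15)&(hsv[...,0]<32)&(hsv[...,1]>180)
rect("yA",yel&(abs(u-145)<16)&(abs(v-291)<18)&(abs(Z-.04)<.006))
rect("yD",yel&(abs(u-343)<16)&(abs(v-290)<18)&(abs(Z-.04)<.006))
rect("bA",(rgb.max(-1)<70)&(abs(u-285)<16)&(abs(v-319)<18)&(abs(Z-.04)<.008))
reg=(u>130)&(u<300)&(v>265)&(v<340)
rect("wall",reg&(abs(Z-.02)<.005)&(rgb.min(-1)>90))
rect("rackall",reg&(Z>.013)&(Z<.05))
for n,(c,r) in dict(jar=(189,177),mug=(443,180),tape=(305,167)).items():
    m=(abs(u-c)<40)&(abs(v-r)<40)&(Z>.04);st(n,m)
for c,r in((371,305),(402,298),(432,291),(461,284)): print(np.round(P[r,c],4))
```

```text
bench z [-0.0009  0.0004  0.0002]
red 181 [ 0.4881 -0.0982  0.0867] mid [ 0.4881 -0.0978  0.086 ] ext [0.0263 0.028  0.0118]
   circ [ 0.4883 -0.0979] 0.0143
white 185 [ 0.5026 -0.1578  0.0865] mid [ 0.5026 -0.1576  0.0856] ext [0.0263 0.0273 0.0106]
   circ [ 0.5029 -0.1576] 0.0144
blue 197 [ 0.5208 -0.217   0.0864] mid [ 0.5208 -0.2168  0.0854] ext [0.0262 0.0284 0.0103]
   circ [ 0.5215 -0.2171] 0.0148
green 190 [ 0.5295 -0.2687  0.0863] mid [ 0.5296 -0.2691  0.0859] ext [0.0262 0.0265 0.0106]
   circ [ 0.5294 -0.2694] 0.0144
yA 297 [0.485  0.3478 0.0397] mid [0.4841 0.3484 0.0395] ext [0.0419 0.0329 0.0109]
   rect [0.4843 0.3486] [0.0274 0.0426] 78.93
yD 319 [ 0.4798 -0.0449  0.0399] mid [ 0.4798 -0.0457  0.0399] ext [0.0472 0.0332 0.0101]
   rect [ 0.4803 -0.0455] [0.0458 0.0271] 12.43
bA 309 [0.4256 0.07   0.0399] mid [0.4248 0.0702 0.0396] ext [0.0449 0.032  0.0121]
   rect [0.425  0.0705] [0.027  0.0441] 78.48
wall 1612 [0.4532 0.2098 0.0198] mid [0.4535 0.2127 0.0198] ext [0.1063 0.2611 0.0097]
   rect [0.4541 0.212 ] [0.2561 0.0583] 78.07
rackall 2480 [0.4557 0.2136 0.0207] mid [0.4534 0.2101 0.0293] ext [0.1073 0.3133 0.0326]
   rect [0.4538 0.2109] [0.3139 0.0583] 78.07
jar 1140 [0.6977 0.2395 0.0842] mid [0.6204 0.1226 0.5185] ext [0.2302 0.3077 0.9565]
mug 984 [ 0.6903 -0.2361  0.0765] mid [ 0.6203 -0.156   0.5184] ext [0.2301 0.2494 0.9567]
tape 906 [0.7299 0.0244 0.0479] mid [0.6433 0.0224 0.5184] ext [0.276  0.1073 0.9567]
[ 0.4507 -0.103   0.0153]
[ 0.4644 -0.1651  0.0155]
[ 0.4779 -0.2255  0.0131]
[ 0.4915 -0.2832  0.0131]
```

```bash
cat > go.py <<'E'
import sys
from h import *
from scipy.spatial.transform import Rotation as Ro
T=dict(red=(.4882,-.0979,12.8),white=(.5027,-.1577,12.8),blue=(.5209,-.2169,12.8),green=(.5295,-.2690,12.8),
 p1=(.4727,.2985,-12),p2=(.4602,.2398,-12),p3=(.4478,.1812,-12),p4=(.4353,.1225,-12))
s=manip.get_state(); R=np.array(s["tcp_rot"]); p=np.array(s["ee_pos"])
for a in sys.argv[1:]:
    n,z=a.split(":"); x,y,w=T[n]; w=np.radians(w); z=float(z)
    Y=np.array([np.cos(w),np.sin(w),0]); Zt=np.array([0,0,-1.]); G=np.stack([np.cross(Y,Zt),Y,Zt],1)
    print(a,np.round(R.T@(np.array([x,y,z])-p),4),np.round(Ro.from_matrix(R.T@G).as_rotvec(),4))
print(s["time"],np.round(p,4),"w",round(float(s["gripper_width"]),4),"F",np.round(s["contact_force"],1),"q",np.round(s["joint_positions"],1))
E
python3 go.py red:.15
```

```text
red:.15 [ 0.4074 -0.2379  0.081 ] [-1.5000e-03 -1.2000e-03 -1.3794e+00]
0.1 [ 0.2113 -0.4799  0.2305] w 0.0855 F [-0.6 -0.   0. ] q [-66.2  14.9  -8.   67.2  -0.   90. ]
```

Emit:
arm_command --rows '[[[0.407,-0.238,0.081,0,0,-1.379,0.085],[0.407,-0.238,0.081,0,0,-1.379,0.085],[0.407,-0.238,0.081,0,0,-1.379,0.085],[0.407,-0.238,0.081,0,0,-1.379,0.085],[0.407,-0.238,0.081,0,0,-1.379,0.085],[0.407,-0.238,0.081,0,0,-1.379,0.085],[0.407,-0.238,0.081,0,0,-1.379,0.085],[0.407,-0.238,0.081,0,0,-1.379,0.085],[0.407,-0.238,0.081,0,0,-1.379,0.085],[0.407,-0.238,0.081,0,0,-1.379,0.085],[0.407,-0.238,0.081,0,0,-1.379,0.085],[0.407,-0.238,0.081,0,0,-1.379,0.085]]]' --grip_force 50

```text
time: 1.1
ee_pos: [0.4899, -0.0949, 0.1492]
tcp_rot: [[-0.229, 0.973, 0.0], [0.973, 0.229, 0.002], [0.002, 0.001, -1.0]]
contact_force: [0.1, 0.3, 0.0]
gripper_width: 0.085
gripper_force: 0.0
```

```bash
python3 go.py red:.15 red:.042; python3 -c "
from h import *
f=grab('wrist'); save(f,'pics/w1.png')"
```

```text
red:.15 [-0.0025 -0.0024 -0.0008] [ 0.0005 -0.0016  0.0075]
red:.042 [-0.0027 -0.0024  0.1072] [ 0.0005 -0.0016  0.0075]
1.1 [ 0.4899 -0.0949  0.1492] w 0.085 F [0.1 0.3 0. ] q [-11.   15.3 -20.2  54.5   0.1  65.7]
```

View pics/w1.png

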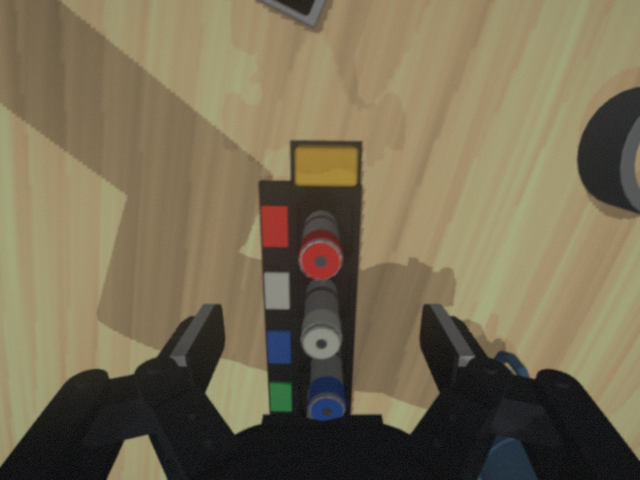

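The wrist view shows the fingers straddling the row and centred near column 322. Red's top is at (320,260), white's at (321,343) and blue's at (327,405). I'll check red's position from the wrist depth.

```bash
python3 - <<'E'
from h import *
s=manip.get_state(); R=np.array(s["tcp_rot"]); p=np.array(s["ee_pos"]); f=grab('wrist'); P=cloud(f); T=np.array(f["T_tool_cam"])
W=(P@T[:3,:3].T+T[:3,3])@R.T+p
v,u=np.mgrid[0:480,0:640]
for n,c,r in(("red",320,258),("white",321,341)):
    m=(abs(u-c)<28)&(abs(v-r)<28)&(abs(W[...,2]-.086)<.005); q=W[m]; print(n,m.sum(),np.round(np.median(q,0),4),np.round((q.min(0)+q.max(0))/2,4))
E
python3 go.py red:.15 red:.042
```

```text
red 1391 [ 0.4895 -0.0973  0.0854] [ 0.4899 -0.0983  0.0842]
white 1081 [ 0.504  -0.1567  0.0853] [ 0.5042 -0.158   0.084 ]
red:.15 [-0.0017 -0.0016 -0.0008] [-0.0007 -0.0011  0.0047]
red:.042 [-0.0019 -0.0016  0.1072] [-0.0007 -0.0011  0.0047]
1.2 [ 0.4894 -0.0958  0.1492] w 0.0851 F [-0.  -0.6  0.6] q [-11.1  15.3 -20.2  54.6   0.   65.8]
```

Emit:
arm_command --rows '[[[0,0,0.036,0,0,0,0.085],[0,0,0.072,0,0,0,0.085],[0,0,0.107,0,0,0,0.085],[0,0,0.107,0,0,0,0.085],[0,0,0.107,0,0,0,0.085],[0,0,0.107,0,0,0,0.02],[0,0,0.107,0,0,0,0.02],[0,0,0.107,0,0,0,0.02],[0,0,0.107,0,0,0,0.02],[0,0,0.107,0,0,0,0.02],[0,0,0.107,0,0,0,0.02],[0,0,0.107,0,0,0,0.02]]]' --grip_force 50

```text
time: 2.2
ee_pos: [0.4893, -0.0989, 0.0448]
tcp_rot: [[-0.221, 0.975, 0.003], [0.975, 0.221, -0.001], [-0.001, 0.002, -1.0]]
contact_force: [-0.5, 0.1, 5.4]
gripper_width: 0.0272
gripper_force: 48.8
```

```bash
python3 go.py red:.042 p1:.152
```

```text
red:.042 [ 0.0012 -0.0008  0.0028] [ 0.0024  0.0013 -0.0003]
p1:.152 [ 0.3911  0.072  -0.1075] [0.0027 0.0008 0.4325]
2.2 [ 0.4893 -0.0989  0.0448] w 0.0272 F [-0.5  0.1  5.4] q [-11.4  21.4 -29.3  39.1  -0.   65.8]
```

Emit:
arm_command --rows '[[[0,0,-0.02,0,0,0,0.02],[0,0,-0.055,0,0,0,0.02],[0,0,-0.09,0,0,0,0.02],[0,0,-0.11,0,0,0,0.02],[0.02,0.004,-0.11,0,0,0.02,0.02],[0.055,0.01,-0.11,0,0,0.06,0.02],[0.094,0.018,-0.11,0,0,0.1,0.02],[0.133,0.025,-0.11,0,0,0.15,0.02],[0.172,0.032,-0.11,0,0,0.19,0.02],[0.211,0.039,-0.11,0,0,0.23,0.02],[0.25,0.047,-0.11,0,0,0.28,0.02],[0.289,0.054,-0.11,0,0,0.32,0.02]]]'

```text
time: 3.2
ee_pos: [0.4762, 0.1969, 0.1534]
tcp_rot: [[0.099, 0.995, -0.0], [0.995, -0.099, -0.0], [-0.0, -0.0, -1.0]]
contact_force: [0.1, 0.3, -2.2]
gripper_width: 0.0268
gripper_force: 49.7
```

```bash
python3 go.py p1:.152
```

```text
p1:.152 [ 0.1007 -0.0135  0.0013] [-0.      0.0002  0.1102]
3.2 [0.4762 0.1969 0.1534] w 0.0268 F [ 0.1  0.3 -2.2] q [ 22.5  16.6 -17.6  55.8  -0.  118.2]
```

Emit:
arm_command --rows '[[[0.04,-0.005,0,0,0,0.04,0.02],[0.07,-0.01,0,0,0,0.08,0.02],[0.09,-0.0125,0,0,0,0.1,0.02],[0.1,-0.0135,0,0,0,0.11,0.02],[0.1,-0.0135,0,0,0,0.11,0.02],[0.1,-0.0135,0,0,0,0.11,0.02],[0.1,-0.0135,0,0,0,0.11,0.02]]]'

```text
time: 3.78
ee_pos: [0.4727, 0.2949, 0.153]
tcp_rot: [[0.206, 0.979, -0.001], [0.979, -0.206, -0.001], [-0.001, -0.001, -1.0]]
contact_force: [-0.2, 0.1, -1.8]
gripper_width: 0.0268
gripper_force: 49.8
```

```bash
python3 go.py p1:.047
```

```text
p1:.047 [ 0.0036 -0.0006  0.106 ] [-0.0007  0.0013  0.0022]
3.7833 [0.4727 0.2949 0.153 ] w 0.0268 F [-0.2  0.1 -1.8] q [ 32.   20.6 -11.7  57.8  -0.  133.9]
```

Run:
```python
from h import *
s=manip.get_state(); R=np.array(s["tcp_rot"]); p=np.array(s["ee_pos"]); f=grab('wrist'); P=cloud(f); T=np.array(f["T_tool_cam"]); save(f,'pics/w2.png')
np.save('w2.npy',(P@T[:3,:3].T+T[:3,3])@R.T+p)
```

```text
(no output)
```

View pics/w2.png

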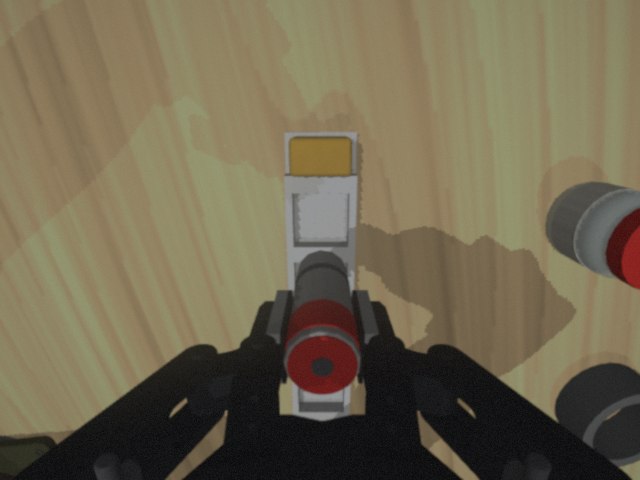

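Red (top at 322,362) is held upright in line with the rack. Pocket 1 is at (320,218) and the yellow block at (320,156). I'll check the alignment numerically.

Run:
```python
from h import *
W=np.load('w2.npy'); v,u=np.mgrid[0:480,0:640]; Z=W[...,2]
def mid(n,m,): 
    q=W[m]; c,s,a=cv2.minAreaRect(q[:,:2].astype(np.float32)); print(n,m.sum(),np.round(c,4),np.round(s,4),round(a,1),np.round(np.median(q[:,2]),4))
mid("yellow",(u>285)&(u<355)&(v>130)&(v<178)&(abs(Z-.04)<.004))
mid("pocket1 floor",(u>290)&(u<350)&(v>185)&(v<247)&(abs(Z-.006)<.003))
mid("lifter top",(u>280)&(u<365)&(v>320)&(v<400)&(Z>.188)&(Z<.21))
```

```text
yellow 2398 [0.484 0.351] [0.0281 0.0456] 78.1 0.0385
pocket1 floor 2692 [0.4725 0.2974] [0.044  0.0462] 78.1 0.0048
lifter top 4893 [0.474  0.2964] [0.0277 0.0308] 78.5 0.1934
```

Emit:
arm_command --rows '[[[0.002,0,0.03,0,0,0,0.02],[0.002,0,0.06,0,0,0,0.02],[0.002,0,0.085,0,0,0,0.02],[0.002,0,0.1,0,0,0,0.02],[0.002,0,0.107,0,0,0,0.02],[0.002,0,0.108,0,0,0,0.02],[0.002,0,0.1085,0,0,0,0.02],[0.002,0,0.1085,0,0,0,0.02]]]'

```text
time: 4.5
ee_pos: [0.4743, 0.2976, 0.0455]
tcp_rot: [[0.207, 0.978, 0.001], [0.978, -0.207, 0.001], [0.001, 0.001, -1.0]]
contact_force: [0.4, 0.5, -3.3]
gripper_width: 0.0267
gripper_force: 49.8
```

```bash
python3 go.py p1:.042
```

```text
p1:.042 [ 0.0005 -0.0017  0.0035] [ 0.001  -0.0008  0.0014]
4.5 [0.4743 0.2976 0.0455] w 0.0267 F [ 0.4  0.5 -3.3] q [ 32.1  26.3 -20.5  43.1  -0.  134. ]
```

Emit:
arm_command --rows '[[[0,0,0.001,0,0,0,0.02],[0,0,0.001,0,0,0,0.02],[0,0,0.001,0,0,0,0.04],[0,0,0.001,0,0,0,0.06],[0,0,0.001,0,0,0,0.085],[0,0,0.001,0,0,0,0.085],[0,0,0.001,0,0,0,0.085],[0,0,0.001,0,0,0,0.085],[0,0,-0.02,0,0,0,0.085],[0,0,-0.055,0,0,0,0.085],[0,0,-0.09,0,0,0,0.085],[0,0,-0.105,0,0,0,0.085]]]'

```text
time: 5.5
ee_pos: [0.4754, 0.2991, 0.1541]
tcp_rot: [[0.206, 0.979, 0.005], [0.979, -0.206, 0.003], [0.004, 0.004, -1.0]]
contact_force: [0.4, 0.7, 0.3]
gripper_width: 0.0852
gripper_force: 0.0
```

```bash
cat > chk.py <<'E'
from h import *
f=grab('top'); P=cloud(f); rgb=f["frame"]; hsv=cv2.cvtColor(rgb,cv2.COLOR_RGB2HSV).astype(int); Z=P[...,2]
lab,L,S,C=cv2.connectedComponentsWithStats(((abs(Z-.086)<.004)&(P[...,0]>.35)&(P[...,0]<.6)&(abs(P[...,1]-.03)<.36)).astype(np.uint8))[:4]
c=np.array([.4540,.2105]); y=np.array([.208,.978]); x=np.array([.978,-.208])
for i in range(1,lab):
    if S[i,4]<60: continue
    q=P[L==i]; m=(q.min(0)+q.max(0))/2; d=m[:2]-c
    print(S[i,4],np.median(rgb[L==i],0),np.round(m,4),"rack x,y",np.round([d@x,d@y],4),"z",np.round(np.median(q[:,2]),4))
E
python3 chk.py; python3 go.py white:.15
```

```text
178 [40. 98. 51.] [ 0.5297 -0.2688  0.0861] rack x,y [ 0.1737 -0.4531] z 0.0864
188 [ 37.  66. 131.] [ 0.5208 -0.2171  0.0862] rack x,y [ 0.1543 -0.4043] z 0.0864
169 [144. 144. 147.] [ 0.5026 -0.1581  0.0861] rack x,y [ 0.1242 -0.3504] z 0.0866
168 [130.  33.  30.] [0.4744 0.2965 0.0859] rack x,y [0.0021 0.0884] z 0.0865
white:.15 [-0.4425  0.1196  0.0037] [ 0.0082 -0.0051 -0.4303]
5.55 [0.4766 0.2999 0.1559] w 0.0849 F [ 1.4 -0.5  2. ] q [ 32.2  20.6 -11.3  57.6   0.  134. ]
```

Emit:
arm_command --rows '[[[-0.441,0.119,0,0,0,-0.43,0.085],[-0.441,0.119,0,0,0,-0.43,0.085],[-0.441,0.119,0,0,0,-0.43,0.085],[-0.441,0.119,0,0,0,-0.43,0.085],[-0.441,0.119,0,0,0,-0.43,0.085],[-0.441,0.119,0,0,0,-0.43,0.085],[-0.441,0.119,0,0,0,-0.43,0.085],[-0.441,0.119,0,0,0,-0.43,0.085],[-0.441,0.119,0,0,0,-0.43,0.085],[-0.441,0.119,0,0,0,-0.43,0.085],[-0.441,0.119,0,0,0,-0.43,0.085],[-0.441,0.119,0,0,0,-0.43,0.085]]]'

```text
time: 6.55
ee_pos: [0.4998, -0.1641, 0.1495]
tcp_rot: [[-0.215, 0.977, 0.001], [0.977, 0.215, -0.003], [-0.004, 0.0, -1.0]]
contact_force: [1.4, -0.2, -0.5]
gripper_width: 0.0847
gripper_force: 0.0
```

Emit:
arm_command --rows '[[[0,0,0,0,0,0,0.085],[0,0,0,0,0,0,0.085],[0,0,0,0,0,0,0.085],[0,0,0,0,0,0,0.085]]]'

```text
time: 6.88
ee_pos: [0.4991, -0.1564, 0.1496]
tcp_rot: [[-0.223, 0.975, -0.001], [0.975, 0.223, 0.001], [0.001, -0.001, -1.0]]
contact_force: [-0.4, 0.3, 1.0]
gripper_width: 0.0848
gripper_force: 0.0
```

```bash
python3 go.py white:.042
```

```text
white:.042 [-0.0021  0.0033  0.1076] [-0.0006 -0.0008  0.0019]
6.8833 [ 0.4991 -0.1564  0.1496] w 0.0848 F [-0.4  0.3  1. ] q [-17.4  17.5 -16.9  55.6   0.   59.7]
```

Emit:
arm_command --rows '[[[-0.002,0.0035,0.036,0,0,0,0.085],[-0.002,0.0035,0.072,0,0,0,0.085],[-0.002,0.0035,0.107,0,0,0,0.085],[-0.002,0.0035,0.107,0,0,0,0.085],[-0.002,0.0035,0.107,0,0,0,0.085],[-0.002,0.0035,0.107,0,0,0,0.02],[-0.002,0.0035,0.107,0,0,0,0.02],[-0.002,0.0035,0.107,0,0,0,0.02],[-0.002,0.0035,0.107,0,0,0,0.02],[-0.002,0.0035,0.107,0,0,0,0.02],[-0.002,0.0035,0.107,0,0,0,0.02],[-0.002,0.0035,0.107,0,0,0,0.02]]]'

```text
time: 7.88
ee_pos: [0.5042, -0.1596, 0.0443]
tcp_rot: [[-0.221, 0.975, 0.003], [0.975, 0.221, -0.001], [-0.001, 0.002, -1.0]]
contact_force: [-0.8, 0.5, 6.0]
gripper_width: 0.027
gripper_force: 48.8
```

```bash
python3 go.py white:.042 p2:.152
```

```text
white:.042 [ 0.0022 -0.0011  0.0023] [ 0.0023  0.0012 -0.0006]
p2:.152 [ 0.3992  0.0456 -0.1081] [0.0026 0.0007 0.4323]
7.8833 [ 0.5042 -0.1596  0.0443] w 0.027 F [-0.8  0.5  6. ] q [-17.6  23.8 -25.2  40.8   0.   59.7]
```

Emit:
arm_command --rows '[[[0,0,-0.02,0,0,0,0.02],[0,0,-0.055,0,0,0,0.02],[0,0,-0.09,0,0,0,0.02],[0,0,-0.11,0,0,0,0.02],[0.02,0.002,-0.11,0,0,0.02,0.02],[0.055,0.006,-0.11,0,0,0.06,0.02],[0.094,0.011,-0.11,0,0,0.1,0.02],[0.133,0.016,-0.11,0,0,0.15,0.02],[0.172,0.02,-0.11,0,0,0.19,0.02],[0.211,0.025,-0.11,0,0,0.23,0.02],[0.25,0.03,-0.11,0,0,0.28,0.02],[0.289,0.034,-0.11,0,0,0.32,0.02]]]'

```text
time: 8.88
ee_pos: [0.4719, 0.1317, 0.1531]
tcp_rot: [[0.1, 0.995, 0.0], [0.995, -0.1, 0.0], [0.0, 0.0, -1.0]]
contact_force: [0.9, -0.8, -1.0]
gripper_width: 0.0268
gripper_force: 49.5
```

```bash
python3 go.py p2:.152
```

```text
p2:.152 [ 0.1064 -0.0224  0.0011] [ 4.000e-04 -1.000e-04  1.097e-01]
8.8833 [0.4719 0.1317 0.1531] w 0.0268 F [ 0.9 -0.8 -1. ] q [ 15.6  14.3 -21.   54.7  -0.  111.3]
```

Emit:
arm_command --rows '[[[0.04,-0.008,0,0,0,0.04,0.02],[0.075,-0.015,0,0,0,0.08,0.02],[0.095,-0.02,0,0,0,0.1,0.02],[0.106,-0.0225,0,0,0,0.11,0.02],[0.106,-0.0225,0,0,0,0.11,0.02],[0.106,-0.0225,0,0,0,0.11,0.02],[0.106,-0.0225,0,0,0,0.11,0.02],[0.106,-0.0225,0,0,0,0.11,0.02]]]'

```text
time: 9.55
ee_pos: [0.4603, 0.2366, 0.1528]
tcp_rot: [[0.207, 0.978, -0.0], [0.978, -0.207, -0.001], [-0.001, -0.0, -1.0]]
contact_force: [0.1, -0.8, -1.2]
gripper_width: 0.0268
gripper_force: 49.4
```

```bash
python3 go.py p2:.044
```

```text
p2:.044 [ 0.0031 -0.0007  0.1088] [-0.0002  0.0006  0.0011]
9.55 [0.4603 0.2366 0.1528] w 0.0268 F [ 0.1 -0.8 -1.2] q [ 27.2  16.9 -17.3  55.8  -0.  129.2]
```

Emit:
arm_command --rows '[[[0.002,0,0.03,0,0,0,0.02],[0.002,0,0.06,0,0,0,0.02],[0.002,0,0.085,0,0,0,0.02],[0.002,0,0.1,0,0,0,0.02],[0.002,0,0.107,0,0,0,0.02],[0.002,0,0.109,0,0,0,0.02],[0.002,0,0.1095,0,0,0,0.02],[0.002,0,0.1095,0,0,0,0.02]]]'

```text
time: 10.22
ee_pos: [0.4611, 0.239, 0.044]
tcp_rot: [[0.207, 0.978, 0.001], [0.978, -0.207, 0.0], [0.0, 0.0, -1.0]]
contact_force: [-0.1, -0.4, -1.6]
gripper_width: 0.0271
gripper_force: 49.6
```

```bash
python3 go.py p2:.044
```

```text
p2:.044 [ 0.0006 -0.0011 -0.    ] [ 0.0005 -0.0002  0.0011]
10.2167 [0.4611 0.239  0.044 ] w 0.0271 F [-0.1 -0.4 -1.6] q [ 27.4  23.1 -26.4  40.4  -0.  129.3]
```

Emit:
arm_command --rows '[[[0,0,0.0005,0,0,0,0.02],[0,0,0.0005,0,0,0,0.02],[0,0,0.0005,0,0,0,0.04],[0,0,0.0005,0,0,0,0.06],[0,0,0.0005,0,0,0,0.085],[0,0,0.0005,0,0,0,0.085],[0,0,0.0005,0,0,0,0.085],[0,0,0.0005,0,0,0,0.085],[0,0,-0.02,0,0,0,0.085],[0,0,-0.055,0,0,0,0.085],[0,0,-0.09,0,0,0,0.085],[0,0,-0.106,0,0,0,0.085]]]'

```text
time: 11.22
ee_pos: [0.4625, 0.2407, 0.1532]
tcp_rot: [[0.205, 0.979, 0.005], [0.979, -0.205, 0.002], [0.003, 0.004, -1.0]]
contact_force: [0.9, 1.3, -0.1]
gripper_width: 0.0848
gripper_force: 0.0
```

```bash
python3 chk.py; python3 go.py blue:.15
```

```text
175 [ 42. 100.  52.] [ 0.5296 -0.2697  0.0862] rack x,y [ 0.1739 -0.4539] z 0.0866
186 [ 38.   67.  133.5] [ 0.5208 -0.217   0.0862] rack x,y [ 0.1542 -0.4042] z 0.0863
172 [142.  142.  142.5] [0.4626 0.2395 0.0859] rack x,y [0.0023 0.0302] z 0.0864
blue:.15 [-0.4369  0.1499  0.0037] [ 0.0084 -0.0043 -0.4303]
11.2667 [0.4639 0.2414 0.1552] w 0.085 F [1.2 0.7 1. ] q [ 27.5  16.9 -17.   55.6   0.  129.3]
```

Emit:
arm_command --rows '[[[-0.438,0.152,0,0,0,-0.43,0.085],[-0.438,0.152,0,0,0,-0.43,0.085],[-0.438,0.152,0,0,0,-0.43,0.085],[-0.438,0.152,0,0,0,-0.43,0.085],[-0.438,0.152,0,0,0,-0.43,0.085],[-0.438,0.152,0,0,0,-0.43,0.085],[-0.438,0.152,0,0,0,-0.43,0.085],[-0.438,0.152,0,0,0,-0.43,0.085],[-0.438,0.152,0,0,0,-0.43,0.085],[-0.438,0.152,0,0,0,-0.43,0.085],[-0.438,0.152,0,0,0,-0.43,0.085],[-0.438,0.152,0,0,0,-0.43,0.085]]]'

```text
time: 12.27
ee_pos: [0.52, -0.2251, 0.149]
tcp_rot: [[-0.217, 0.976, 0.001], [0.976, 0.217, -0.002], [-0.003, 0.001, -1.0]]
contact_force: [1.9, -0.1, -0.4]
gripper_width: 0.0849
gripper_force: 0.0
```

Emit:
arm_command --rows '[[[0,0,0,0,0,0,0.085],[0,0,0,0,0,0,0.085],[0,0,0,0,0,0,0.085],[0,0,0,0,0,0,0.085],[0,0,0,0,0,0,0.085]]]'

```text
time: 12.68
ee_pos: [0.5193, -0.2187, 0.1492]
tcp_rot: [[-0.223, 0.975, -0.001], [0.975, 0.223, 0.0], [0.001, -0.0, -1.0]]
contact_force: [0.4, 0.6, 1.0]
gripper_width: 0.085
gripper_force: 0.0
```

```bash
python3 go.py blue:.042; python3 chk.py
```

```text
blue:.042 [0.0013 0.002  0.1072] [-0.0004 -0.0005  0.0015]
12.6833 [ 0.5193 -0.2187  0.1492] w 0.085 F [0.4 0.6 1. ] q [-22.8  21.3 -11.2  57.5   0.   54.3]
148 [ 36.  65. 112.] [ 0.5207 -0.214   0.0859] rack x,y [ 0.1536 -0.4013] z 0.0866
168 [153.   40.5  37. ] [0.4744 0.2964 0.0859] rack x,y [0.0021 0.0883] z 0.0864
172 [162.  160.5 162.5] [0.4625 0.2397 0.086 ] rack x,y [0.0023 0.0304] z 0.0864
```

Emit:
arm_command --rows '[[[0.001,0.002,0.036,0,0,0,0.085],[0.001,0.002,0.072,0,0,0,0.085],[0.001,0.002,0.107,0,0,0,0.085],[0.001,0.002,0.107,0,0,0,0.085],[0.001,0.002,0.107,0,0,0,0.085],[0.001,0.002,0.107,0,0,0,0.02],[0.001,0.002,0.107,0,0,0,0.02],[0.001,0.002,0.107,0,0,0,0.02],[0.001,0.002,0.107,0,0,0,0.02],[0.001,0.002,0.107,0,0,0,0.02],[0.001,0.002,0.107,0,0,0,0.02],[0.001,0.002,0.107,0,0,0,0.02]]]'

```text
time: 13.73
ee_pos: [0.5223, -0.2192, 0.0439]
tcp_rot: [[-0.221, 0.975, 0.003], [0.975, 0.221, -0.001], [-0.002, 0.002, -1.0]]
contact_force: [-0.7, 0.3, 5.6]
gripper_width: 0.0272
gripper_force: 48.8
```

```bash
python3 go.py blue:.042 p3:.152
```

```text
blue:.042 [ 0.0026 -0.0008  0.0019] [ 0.0023  0.0015 -0.0005]
p3:.152 [ 0.4068  0.0161 -0.1087] [0.0026 0.001  0.4323]
13.7333 [ 0.5223 -0.2192  0.0439] w 0.0272 F [-0.7  0.3  5.6] q [-22.8  26.9 -19.8  43.2   0.   54.5]
```

Emit:
arm_command --rows '[[[0,0,-0.02,0,0,0,0.02],[0,0,-0.055,0,0,0,0.02],[0,0,-0.09,0,0,0,0.02],[0,0,-0.11,0,0,0,0.02],[0.02,0.001,-0.11,0,0,0.02,0.02],[0.055,0.002,-0.11,0,0,0.06,0.02],[0.094,0.004,-0.11,0,0,0.1,0.02],[0.133,0.006,-0.11,0,0,0.15,0.02],[0.172,0.007,-0.11,0,0,0.19,0.02],[0.211,0.009,-0.11,0,0,0.23,0.02],[0.25,0.01,-0.11,0,0,0.28,0.02],[0.289,0.012,-0.11,0,0,0.32,0.02]]]'

```text
time: 14.73
ee_pos: [0.4678, 0.0672, 0.1523]
tcp_rot: [[0.1, 0.995, -0.0], [0.995, -0.1, -0.0], [-0.0, -0.0, -1.0]]
contact_force: [1.0, -0.5, -0.9]
gripper_width: 0.0267
gripper_force: 49.5
```

```bash
python3 go.py p3:.152
```

```text
p3:.152 [ 0.1114 -0.0313  0.0003] [-4.000e-04  1.000e-04  1.096e-01]
14.7333 [0.4678 0.0672 0.1523] w 0.0267 F [ 1.  -0.5 -0.9] q [  8.2  12.7 -23.3  54.    0.  103.9]
```

Emit:
arm_command --rows '[[[0.038,-0.01,0,0,0,0.04,0.02],[0.075,-0.02,0,0,0,0.08,0.02],[0.1,-0.028,0,0,0,0.1,0.02],[0.112,-0.032,0,0,0,0.11,0.02],[0.112,-0.032,0,0,0,0.11,0.02],[0.112,-0.032,0,0,0,0.11,0.02],[0.112,-0.032,0,0,0,0.11,0.02],[0.112,-0.032,0,0,0,0.11,0.02]]]'

```text
time: 15.4
ee_pos: [0.4481, 0.1793, 0.1522]
tcp_rot: [[0.207, 0.978, -0.0], [0.978, -0.207, -0.001], [-0.001, -0.0, -1.0]]
contact_force: [0.6, -0.2, -2.0]
gripper_width: 0.027
gripper_force: 49.5
```

```bash
python3 go.py p3:.0435
```

```text
p3:.0435 [ 0.0019 -0.0006  0.1087] [-0.0002  0.0006  0.001 ]
15.4 [0.4481 0.1793 0.1522] w 0.027 F [ 0.6 -0.2 -2. ] q [ 21.8  13.7 -22.   54.4  -0.  123.8]
```

Emit:
arm_command --rows '[[[0,-0.001,0.03,0,0,0,0.02],[0,-0.001,0.06,0,0,0,0.02],[0,-0.001,0.085,0,0,0,0.02],[0,-0.001,0.1,0,0,0,0.02],[0,-0.001,0.107,0,0,0,0.02],[0,-0.001,0.109,0,0,0,0.02],[0,-0.001,0.1095,0,0,0,0.02],[0,-0.001,0.1095,0,0,0,0.02]]]'

```text
time: 16.07
ee_pos: [0.4456, 0.1788, 0.0439]
tcp_rot: [[0.207, 0.978, -0.003], [0.978, -0.207, -0.002], [-0.002, -0.002, -1.0]]
contact_force: [-4.6, -2.7, 7.5]
gripper_width: 0.0272
gripper_force: 50.6
```

```bash
python3 go.py p3:.0435
```

```text
p3:.0435 [0.0028 0.0017 0.0004] [-0.0023  0.002   0.0008]
16.0667 [0.4456 0.1788 0.0439] w 0.0272 F [-4.6 -2.7  7.5] q [ 21.9  20.1 -31.6  38.4  -0.  123.8]
```

Emit:
arm_command --rows '[[[0,0,0,0,0,0,0.02],[0,0,0,0,0,0,0.04],[0,0,0,0,0,0,0.06],[0,0,0,0,0,0,0.085],[0,0,0,0,0,0,0.085],[0,0,0,0,0,0,0.085],[0,0,0,0,0,0,0.085],[0,0,0,0,0,0,0.085],[0,0,-0.02,0,0,0,0.085],[0,0,-0.055,0,0,0,0.085],[0,0,-0.09,0,0,0,0.085],[0,0,-0.106,0,0,0,0.085]]]'

```text
time: 17.07
ee_pos: [0.4488, 0.1813, 0.1525]
tcp_rot: [[0.205, 0.979, 0.005], [0.979, -0.205, 0.002], [0.003, 0.004, -1.0]]
contact_force: [0.4, 0.1, 0.5]
gripper_width: 0.0851
gripper_force: 0.0
```

```bash
python3 chk.py; python3 go.py green:.15
```

```text
174 [ 45.  108.   56.5] [ 0.5296 -0.2691  0.086 ] rack x,y [ 0.1737 -0.4533] z 0.0865
165 [ 38.  67. 126.] [0.447  0.1797 0.0861] rack x,y [-0.0004 -0.0316] z 0.0866
green:.15 [-0.4251  0.1701  0.0035] [ 0.0084 -0.0033 -0.4302]
17.1167 [0.4503 0.1819 0.1544] w 0.0853 F [0.5 0.5 0.2] q [ 22.   13.5 -21.9  54.1   0.  123.9]
```

Emit:
arm_command --rows '[[[-0.425,0.172,0,0,0,-0.43,0.085],[-0.425,0.172,0,0,0,-0.43,0.085],[-0.425,0.172,0,0,0,-0.43,0.085],[-0.425,0.172,0,0,0,-0.43,0.085],[-0.425,0.172,0,0,0,-0.43,0.085],[-0.425,0.172,0,0,0,-0.43,0.085],[-0.425,0.172,0,0,0,-0.43,0.085],[-0.425,0.172,0,0,0,-0.43,0.085],[-0.425,0.172,0,0,0,-0.43,0.085],[-0.425,0.172,0,0,0,-0.43,0.085],[-0.425,0.172,0,0,0,-0.43,0.085],[-0.425,0.172,0,0,0,-0.43,0.085]]]'

```text
time: 18.12
ee_pos: [0.5286, -0.2757, 0.1481]
tcp_rot: [[-0.218, 0.976, 0.001], [0.976, 0.218, -0.002], [-0.002, 0.0, -1.0]]
contact_force: [1.2, -0.0, 0.1]
gripper_width: 0.0846
gripper_force: 0.0
```

Emit:
arm_command --rows '[[[0,0,0,0,0,0,0.085],[0,0,0,0,0,0,0.085],[0,0,0,0,0,0,0.085],[0,0,0,0,0,0,0.085],[0,0,0,0,0,0,0.085]]]'

```text
time: 18.53
ee_pos: [0.5277, -0.2692, 0.1488]
tcp_rot: [[-0.223, 0.975, -0.001], [0.975, 0.223, 0.001], [0.001, -0.0, -1.0]]
contact_force: [-0.3, 0.8, -0.3]
gripper_width: 0.0846
gripper_force: 0.0
```

```bash
python3 go.py green:.042
```

```text
green:.042 [-0.0002  0.0018  0.1067] [-0.0005 -0.0007  0.0014]
18.5333 [ 0.5277 -0.2692  0.1488] w 0.0846 F [-0.3  0.8 -0.3] q [-27.   24.   -6.9  59.1   0.   50.1]
```

Emit:
arm_command --rows '[[[0,0.002,0.036,0,0,0,0.085],[0,0.002,0.072,0,0,0,0.085],[0,0.002,0.107,0,0,0,0.085],[0,0.002,0.107,0,0,0,0.085],[0,0.002,0.107,0,0,0,0.085],[0,0.002,0.107,0,0,0,0.02],[0,0.002,0.107,0,0,0,0.02],[0,0.002,0.107,0,0,0,0.02],[0,0.002,0.107,0,0,0,0.02],[0,0.002,0.107,0,0,0,0.02],[0,0.002,0.107,0,0,0,0.02],[0,0.002,0.107,0,0,0,0.02]]]'

```text
time: 19.53
ee_pos: [0.5308, -0.2709, 0.0434]
tcp_rot: [[-0.221, 0.975, 0.002], [0.975, 0.221, -0.001], [-0.002, 0.002, -1.0]]
contact_force: [-0.9, 0.3, 6.3]
gripper_width: 0.0268
gripper_force: 48.9
```

```bash
python3 go.py green:.042 p4:.152
```

```text
green:.042 [ 0.0021 -0.0009  0.0014] [ 0.0019  0.0017 -0.0006]
p4:.152 [ 0.4046 -0.006  -0.1093] [0.0023 0.0013 0.4322]
19.5333 [ 0.5308 -0.2709  0.0434] w 0.0268 F [-0.9  0.3  6.3] q [-27.   29.3 -15.3  45.2  -0.   50.2]
```

Emit:
arm_command --rows '[[[0,0,-0.02,0,0,0,0.02],[0,0,-0.055,0,0,0,0.02],[0,0,-0.09,0,0,0,0.02],[0,0,-0.11,0,0,0,0.02],[0.02,0,-0.11,0,0,0.02,0.02],[0.055,-0.001,-0.11,0,0,0.06,0.02],[0.094,-0.001,-0.11,0,0,0.1,0.02],[0.133,-0.002,-0.11,0,0,0.15,0.02],[0.172,-0.002,-0.11,0,0,0.19,0.02],[0.211,-0.003,-0.11,0,0,0.23,0.02],[0.25,-0.003,-0.11,0,0,0.28,0.02],[0.289,-0.004,-0.11,0,0,0.32,0.02]]]'

```text
time: 20.53
ee_pos: [0.461, 0.0122, 0.1517]
tcp_rot: [[0.1, 0.995, -0.0], [0.995, -0.1, 0.0], [0.0, -0.0, -1.0]]
contact_force: [0.4, 1.1, -3.6]
gripper_width: 0.0271
gripper_force: 49.6
```

```bash
python3 go.py p4:.152
```

```text
p4:.152 [ 0.1072 -0.0366 -0.0003] [-0.0003 -0.0002  0.1095]
20.5333 [0.461  0.0122 0.1517] w 0.0271 F [ 0.4  1.1 -3.6] q [  1.5  11.7 -24.8  53.5   0.   97.2]
```

Emit:
arm_command --rows '[[[0.036,-0.012,0,0,0,0.04,0.02],[0.07,-0.024,0,0,0,0.08,0.02],[0.095,-0.033,0,0,0,0.1,0.02],[0.107,-0.037,0,0,0,0.11,0.02],[0.107,-0.037,0,0,0,0.11,0.02],[0.107,-0.037,0,0,0,0.11,0.02],[0.107,-0.037,0,0,0,0.11,0.02],[0.107,-0.037,0,0,0,0.11,0.02]]]'

```text
time: 21.2
ee_pos: [0.4358, 0.1198, 0.1517]
tcp_rot: [[0.207, 0.978, -0.0], [0.978, -0.207, -0.0], [-0.001, -0.0, -1.0]]
contact_force: [-0.5, 0.5, -2.0]
gripper_width: 0.0266
gripper_force: 49.6
```

```bash
python3 go.py p4:.043
```

```text
p4:.043 [ 0.0026 -0.001   0.1087] [-0.0001  0.0005  0.0011]
21.2 [0.4358 0.1198 0.1517] w 0.0266 F [-0.5  0.5 -2. ] q [ 15.4  10.8 -25.9  53.3  -0.  117.3]
```

Emit:
arm_command --rows '[[[0.001,0,0.03,0,0,0,0.02],[0.001,0,0.06,0,0,0,0.02],[0.001,0,0.085,0,0,0,0.02],[0.001,0,0.1,0,0,0,0.02],[0.001,0,0.107,0,0,0,0.02],[0.001,0,0.1085,0,0,0,0.02],[0.001,0,0.109,0,0,0,0.02],[0.001,0,0.109,0,0,0,0.02]]]'

```text
time: 21.87
ee_pos: [0.4365, 0.1211, 0.0432]
tcp_rot: [[0.207, 0.978, 0.001], [0.978, -0.207, 0.0], [0.0, 0.001, -1.0]]
contact_force: [0.5, 0.2, -2.1]
gripper_width: 0.0269
gripper_force: 50.1
```

```bash
python3 go.py p4:.043
```

```text
p4:.043 [ 0.0011 -0.0014  0.0002] [ 0.0006 -0.0002  0.001 ]
21.8667 [0.4365 0.1211 0.0432] w 0.0269 F [ 0.5  0.2 -2.1] q [ 15.5  17.9 -35.5  36.6  -0.  117.5]
```

Emit:
arm_command --rows '[[[0,0,0.0005,0,0,0,0.02],[0,0,0.0005,0,0,0,0.02],[0,0,0.0005,0,0,0,0.04],[0,0,0.0005,0,0,0,0.06],[0,0,0.0005,0,0,0,0.085],[0,0,0.0005,0,0,0,0.085],[0,0,0.0005,0,0,0,0.085],[0,0,0.0005,0,0,0,0.085],[0,0,-0.02,0,0,0,0.085],[0,0,-0.055,0,0,0,0.085],[0,0,-0.09,0,0,0,0.085],[0,0,-0.115,0,0,0,0.085]]]'

```text
time: 22.87
ee_pos: [0.4364, 0.1219, 0.1603]
tcp_rot: [[0.205, 0.979, 0.002], [0.979, -0.205, 0.001], [0.001, 0.002, -1.0]]
contact_force: [1.0, 1.0, -0.1]
gripper_width: 0.085
gripper_force: 0.0
```

Emit:
arm_command --rows '[[[-0.04,0,-0.02,0,0,0,0.085],[-0.08,0,-0.03,0,0,0,0.085],[-0.12,0,-0.03,0,0,0,0.085],[-0.16,0,-0.03,0,0,0,0.085],[-0.2,0,-0.03,0,0,0,0.085],[-0.22,0,-0.03,0,0,0,0.085],[-0.22,0,-0.03,0,0,0,0.085],[-0.22,0,-0.03,0,0,0,0.085],[-0.22,0,-0.03,0,0,0,0.085],[-0.22,0,-0.03,0,0,0,0.085]]]'

```text
time: 23.7
ee_pos: [0.3908, -0.0927, 0.1877]
tcp_rot: [[0.204, 0.979, -0.0], [0.979, -0.204, 0.0], [0.0, -0.0, -1.0]]
contact_force: [-0.4, 0.4, 0.9]
gripper_width: 0.0848
gripper_force: 0.0
```

```bash
python3 chk.py; python3 -c "
from h import *
save(grab('scene'),'pics/end.png')"
```

```text
170 [141.  37.  34.] [0.4744 0.2968 0.086 ] rack x,y [0.002  0.0886] z 0.0862
166 [152.  151.  152.5] [0.4626 0.2395 0.086 ] rack x,y [0.0023 0.0302] z 0.0863
169 [ 38.  70. 141.] [0.4471 0.1804 0.086 ] rack x,y [-0.0005 -0.0308] z 0.0864
170 [ 47. 108.  56.] [0.4374 0.1228 0.086 ] rack x,y [ 0.002  -0.0892] z 0.0864
```

View pics/end.png

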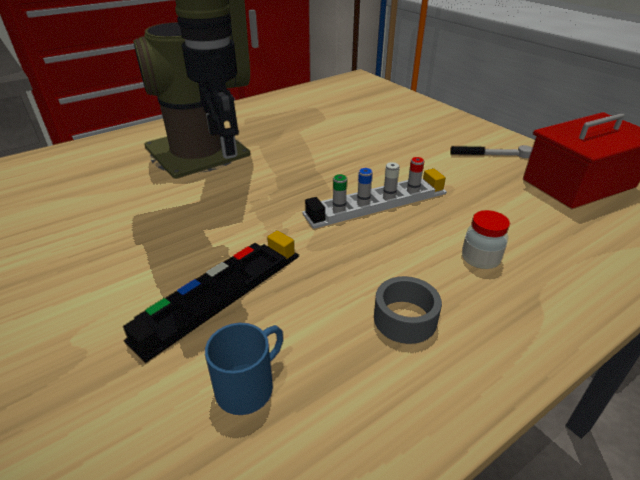

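All four lifters stand upright in the aluminium rack, red (417,172), white (391,178), blue (364,184) and green (340,190), counted from its yellow block. The jar, mug and tape haven't moved.

```bash
python3 -c "
from h import *
print(manip.job_done())"
```

```text
the job is handed in; nothing more can be done
None
```

The job is handed in: red, white, blue and green stand upright in aluminium-rack pockets 1 to 4, counted from its yellow block. Each is within about 2.5 mm of its pocket centre by the top camera and released, the jar, mug and tape are where they were, and the robot's clock read about 24 s.

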